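# Find the full tin of crate clips by its weight

### The job

One of the three identical closed tins on the sorting board is full and the other two are part used: working from the robot's left to its right, lift each tin clear of the board to feel its weight and stand it back upright in its own place before trying the next. Then finish with the heaviest tin held up still and upright above the board, at least 12 cm clear of it, the other two standing on the board; do not put it down or let go at the end. Knock nothing over and leave the other things on the table alone.

Things in the scene. Friction and masses are not known exactly. Their poses are not given: they have to be found in the camera images.
- tin_a: one of three identical closed square tins of plain steel, upright on the board: 56 x 56 mm, 98 mm high plus a 46 mm round lid 6 mm proud. Origin: centre of its underside, z up, x and y square to its sides. Hidden contents can shift 2 mm; the name says nothing of the weight, drawn afresh each time: 0.2 to 0.8 kg, the heaviest at least 0.25 kg above both others
- tin_b: one of three identical closed square tins of plain steel, upright on the board: 56 x 56 mm, 98 mm high plus a 46 mm round lid 6 mm proud. Origin: centre of its underside, z up, x and y square to its sides. Hidden contents can shift 2 mm; the name says nothing of the weight, drawn afresh each time: 0.2 to 0.8 kg, the heaviest at least 0.25 kg above both others
- tin_c: one of three identical closed square tins of plain steel, upright on the board: 56 x 56 mm, 98 mm high plus a 46 mm round lid 6 mm proud. Origin: centre of its underside, z up, x and y square to its sides. Hidden contents can shift 2 mm; the name says nothing of the weight, drawn afresh each time: 0.2 to 0.8 kg, the heaviest at least 0.25 kg above both others
- board: fixed plywood board on the table, 260 (its x) x 480 (its y) x 18 mm. Origin: centre of its underside, x away from the robot, y to the robot's left. The tins stand in a row along its y on flush dark 80 mm pads at y = +150 mm (left place), 0 (middle), -150 mm (right), within 15 mm of the pad's centre, each turned up to 0.45 rad against the board
- tape: roll of brown tape lying flat, 84 mm across, 24 mm high, on the board between and in front of the tins; origin at the centre of its underside; leave it alone
- secateurs: secateurs with red handles lying flat, about 165 mm long, 13 mm high, on the board behind the tins; origin at the underside near the pivot, x towards the blade; leave it alone
- hammer: hammer lying on the table to the right; leave it alone
- mug: white mug, 90 mm high, on the table behind to the left; leave it alone
- wedge: wooden block 100 x 45 x 30 mm on the table to the left; leave it alone
- jar: closed jar 70 mm across, 100 mm high, on the table behind to the right; leave it alone
- brush: brush lying on the table near the robot, to the left; leave it alone
Not all that is in view belongs to the job. Leave any orange look-alike of the tin_c alone. What is shaped like the tin_a but red is not meant.

How it is judged:
On the way, in this order (a step that is already met when the one before it is completed fails the run):
1. the left tin is lifted clear of the board in the fingers while the other two stand in their own places (((height (world z) of tin_a above 0.03 m and contact force between the fingers and tin_a above 0.5 N and contact force between tin_a and board below 0.1 N and contact force between each of tin_b, tin_c and board above 1 N and y of each of tin_b, tin_c in the frame of board below 0.06 m) or (height (world z) of tin_b above 0.03 m and contact force between the fingers and tin_b above 0.5 N and contact force between tin_b and board below 0.1 N and contact force between each of tin_a, tin_c and board above 1 N and y of each of tin_a, tin_c in the frame of board below 0.06 m) or (height (world z) of tin_c above 0.03 m and contact force between the fingers and tin_c above 0.5 N and contact force between tin_c and board below 0.1 N and contact force between each of tin_a, tin_b and board above 1 N and y of each of tin_a, tin_b in the frame of board below 0.06 m))), for 0.2 s.
2. the middle tin is lifted clear of the board in the fingers while the other two stand in their own places (((height (world z) of tin_a above 0.03 m and contact force between the fingers and tin_a above 0.5 N and contact force between tin_a and board below 0.1 N and contact force between each of tin_b, tin_c and board above 1 N and horizontal distance between tin_b and tin_c above 0.24 m) or (height (world z) of tin_b above 0.03 m and contact force between the fingers and tin_b above 0.5 N and contact force between tin_b and board below 0.1 N and contact force between each of tin_a, tin_c and board above 1 N and horizontal distance between tin_a and tin_c above 0.24 m) or (height (world z) of tin_c above 0.03 m and contact force between the fingers and tin_c above 0.5 N and contact force between tin_c and board below 0.1 N and contact force between each of tin_a, tin_b and board above 1 N and horizontal distance between tin_a and tin_b above 0.24 m))), for 0.2 s.
3. the right tin is lifted clear of the board in the fingers while the other two stand in their own places (((height (world z) of tin_a above 0.03 m and contact force between the fingers and tin_a above 0.5 N and contact force between tin_a and board below 0.1 N and contact force between each of tin_b, tin_c and board above 1 N and y of each of tin_b, tin_c in the frame of board above -0.06 m) or (height (world z) of tin_b above 0.03 m and contact force between the fingers and tin_b above 0.5 N and contact force between tin_b and board below 0.1 N and contact force between each of tin_a, tin_c and board above 1 N and y of each of tin_a, tin_c in the frame of board above -0.06 m) or (height (world z) of tin_c above 0.03 m and contact force between the fingers and tin_c above 0.5 N and contact force between tin_c and board below 0.1 N and contact force between each of tin_a, tin_b and board above 1 N and y of each of tin_a, tin_b in the frame of board above -0.06 m))), for 0.2 s.
At the end, for the whole second after the job is handed in: The heaviest tin is in the fingers, still, within 0.3 rad of upright, over the board (centre within 150 x 260 mm of the board's), underside 107 mm or more above the board's top. The two lighter tins (under 5.2 N each) stand upright, at rest and untouched on the board (((height (world z) of tin_a above 0.125 m and angle between tin_a's own z axis and vertical below 0.3 rad and linear speed of tin_a below 0.03 m/s and contact force between the fingers and tin_a above 1 N and contact force between tin_a and tin_b below 0.2 N and contact force between tin_a and tin_c below 0.2 N and contact force between tin_a and board below 0.1 N and x of tin_a in the frame of board between -0.15 and 0.15 m and y of tin_a in the frame of board between -0.26 and 0.26 m and contact force between tin_b and board between 1 and 5.2 N and angle between each of tin_b, tin_c's own z axis and vertical below 0.1 rad and linear speed of each of tin_b, tin_c below 0.02 m/s and contact force between each of the arm, the fingers and tin_b below 0.1 N and contact force between tin_c and board between 1 and 5.2 N and contact force between each of the arm, the fingers and tin_c below 0.1 N) or (height (world z) of tin_b above 0.125 m and angle between tin_b's own z axis and vertical below 0.3 rad and linear speed of tin_b below 0.03 m/s and contact force between the fingers and tin_b above 1 N and contact force between tin_b and tin_a below 0.2 N and contact force between tin_b and tin_c below 0.2 N and contact force between tin_b and board below 0.1 N and x of tin_b in the frame of board between -0.15 and 0.15 m and y of tin_b in the frame of board between -0.26 and 0.26 m and contact force between tin_a and board between 1 and 5.2 N and angle between each of tin_a, tin_c's own z axis and vertical below 0.1 rad and linear speed of each of tin_a, tin_c below 0.02 m/s and contact force between each of the arm, the fingers and tin_a below 0.1 N and contact force between tin_c and board between 1 and 5.2 N and contact force between each of the arm, the fingers and tin_c below 0.1 N) or (height (world z) of tin_c above 0.125 m and angle between tin_c's own z axis and vertical below 0.3 rad and linear speed of tin_c below 0.03 m/s and contact force between the fingers and tin_c above 1 N and contact force between tin_c and tin_a below 0.2 N and contact force between tin_c and tin_b below 0.2 N and contact force between tin_c and board below 0.1 N and x of tin_c in the frame of board between -0.15 and 0.15 m and y of tin_c in the frame of board between -0.26 and 0.26 m and contact force between tin_a and board between 1 and 5.2 N and angle between each of tin_a, tin_b's own z axis and vertical below 0.1 rad and linear speed of each of tin_a, tin_b below 0.02 m/s and contact force between each of the arm, the fingers and tin_a below 0.1 N and contact force between tin_b and board between 1 and 5.2 N and contact force between each of the arm, the fingers and tin_b below 0.1 N))); the arm keeps its last pose, push and grip.
It fails at once if a tin is tipped over (more than 0.6 rad) (angle between any of tin_a, tin_b, tin_c's own z axis and vertical above 0.6 rad).
It fails at once if one of the other things is moved by more than 4 cm (distance of any of tape, secateurs, hammer, mug, wedge, jar, brush from where it was at the start of the episode above 0.04 m).
It also fails if it takes over 64 s, if anything falls off the work surface, if the arm or the gripper's body presses on something with over 40 N, if the wrist force passes 120 N, or if a joint passes its speed limit or range.

### The arm

A 6-joint arm with a two-finger parallel gripper is mounted at the origin on the work surface. World frame = base frame: x ahead of the robot, y to its left, z up, the work surface at z = 0. Lengths are in m, angles in rad, forces in N, time in s.
With the tool pointing down it reaches from about 0.35 to 0.875 m from the base axis. Payload 4.2 kg.
Tool frame: the origin (TCP) lies on the centre line of the jaws, within the pads' length; the fingertips stand 25 mm ahead of it and the grasp point (between the pads) lies 6 mm ahead of it; x points along the fingers, z is the direction in which the jaws open and shut, and the axes are right-handed (so a half turn about x gives the same grasp; the last joint's range is limited). The gripper opens to 85 mm and grips with 20 to 120 N. Pads are 22 mm wide; open, the fingers measure 114 mm over their backs; the gripper's body (76 mm by 85 mm) begins 54 mm behind the grasp point. The pads swing forward as they close: fully open they stand 13 mm farther back than shut.
Start: joints at [-0.953, 0.385, 0.008, 0, -1.194, -0.259], TCP at [0.219, -0.585, 0.256] pointing down, gripper open.
Joint ranges: [-3.14, 3.14], [-1.21, 2.06], [-1.07, 1.41], [-3.16, 2.05], [-2.99, -0.16], [-3.1, 3.1]. Speed limits (rad/s): [2.79, 2.79, 3.14, 3.14, 3.14, 3.14].

### API

Orientations are given as a 3x3 rotation matrix whose columns are the frame's x, y, z axes.
In Python, from cell import * gives the robot as it stands.
- The arm moves only by the shell command python3 -m jog 'ROWS' [OPENING]. ROWS is text: rows parted by semicolons, each of 4 numbers parted by spaces: the shift along the tool's x, y, z in m, then the turn about the tool's x in rad. In form: tx ty tz turn; .... A call has 1 to 8 rows; each row shifts and turns the pose as measured when the row begins, along the tool's axes as they then stand; what a row does not reach is not made up. A row lasts 1/12 s, in which the tool goes at most 41.7 mm and 7.16 degrees, less where a joint would pass 70% of its speed; a pose out of reach is approached as far as the arm can. A call is refused whole if a number of a shift passes 0.0417 or a number of a turn 0.125, either way. A call with a gripper value outside its range is refused whole. OPENING is the opening, from 0 (shut) to 1 (fully open), set as the call begins (- or left out, the last holds). The fingers move at their own pace and stop on an object; the grip force is fixed at half the most. Time passes only in rows, so rows that do not move let the fingers close. It gives the time, the measured TCP pose, the force and the opening at its end, in the units of the state.
- get_state(): the state, without advancing time (a new reading comes with each control period).
- camera(name): name is "scene" or "side" or "wrist"; returns a dict with "frame" (480x640x3 uint8, red, green, blue), "K" (3x3 intrinsics, pixels), "distortion" ([k1, k2, p1, p2, k3] as OpenCV has them; the pictures are not rectified), "R" (3x3) and "t" (3): a world point X has camera coordinates R X + t; the wrist camera has in their place "mount" (4x4, takes a point from camera to tool coordinates, whose origin is the TCP and whose axes are the tool frame's). Camera axes: x right, y down, z forward; pixel columns grow to the right and rows downward; lengths in m; the calibration is good to about 2 mm. A picture is of the moment at which its call begins: read the wrist's pose just before it. There is no depth.
- job_done(): hands the job in, once; it reports no verdict.
The state is a dict: "time": time; "q": joint angles; "joint_velocities": joint speeds; "effort": joint torques, N m; "ee_pos": TCP position; "orientation": TCP orientation; "contact_force": force on the tool from outside, world axes, zero at the start; "ft_torque": the same for the moment, N m; "finger_gap": finger opening in m.
Only numpy, scipy, OpenCV 4.12 (cv2) and the standard library are available. Lean on these libraries where they do the work, as an engineer would, in place of code of your own. Each camera call takes 0.05 s, during which the arm holds its last target. There are 200 camera calls.

## Working session

There is one attempt and no reset: what is moved stays moved. The work goes in short steps, Python scripts to look and compute and a shell command to move; the robot and the scene stay as the last step left them, time stands still between calls to the robot, and variables do not carry over. Pictures are saved under pics/ and viewed, about 8 in all and at most 12, crops included, and the job is handed in when it is done.

```bash
mkdir -p pics; ls; python3 - <<'E'
from cell import *
import cv2,numpy as np
s=get_state();print({k:np.round(v,3).tolist() for k,v in s.items()})
for n in("scene","side"):
    c=camera(n);cv2.imwrite(f"pics/{n}0.png",c["frame"][:,:,::-1])
    print(n,c["K"],c["distortion"],c["R"],c["t"])
w=camera("wrist");print(w["mount"])
E
```

```text
pics
{'time': 0.0, 'q': [-0.953, 0.386, 0.007, -0.001, -1.194, -0.259], 'joint_velocities': [0.0, -0.001, 0.001, 0.002, 0.0, -0.0], 'effort': [0.0, -39.229, 18.84, 4.186, -0.005, -0.0], 'ee_pos': [0.219, -0.585, 0.255], 'orientation': [[-0.001, -0.936, -0.351], [0.002, -0.351, 0.936], [-1.0, 0.0, 0.002]], 'contact_force': [-0.694, -0.071, 0.564], 'ft_torque': [-0.031, -0.013, -0.005], 'finger_gap': 0.086}
scene [[545.85666801   0.         323.1199439 ]
 [  0.         545.85666801 242.28012264]
 [  0.           0.           1.        ]] [-0.14234365  0.          0.          0.          0.        ] [[-0.01214675  0.99990172 -0.00700053]
 [ 0.81070864  0.00574978 -0.5854216 ]
 [-0.58532381 -0.01278636 -0.8106988 ]] [ 0.02621741 -0.38446987  1.79923649]
side [[492.36283973   0.         321.39789879]
 [  0.         492.36283973 250.14645822]
 [  0.           0.           1.        ]] [-0.13688405  0.          0.          0.          0.        ] [[-0.90749901 -0.42002147 -0.00524573]
 [-0.2810634   0.61645206 -0.73552038]
 [ 0.31216809 -0.66600963 -0.67748229]] [0.45461371 0.17058201 1.00715979]
[[-1.96041040e-04 -2.77738741e-01  9.60656626e-01 -1.18161714e-01]
 [ 5.48981893e-04 -9.60656530e-01 -2.77738602e-01  7.02609184e-02]
 [ 9.99999830e-01  4.72934929e-04  3.40801646e-04  1.65900720e-04]
 [ 0.00000000e+00  0.00000000e+00  0.00000000e+00  1.00000000e+00]]
```

View pics/scene0.png

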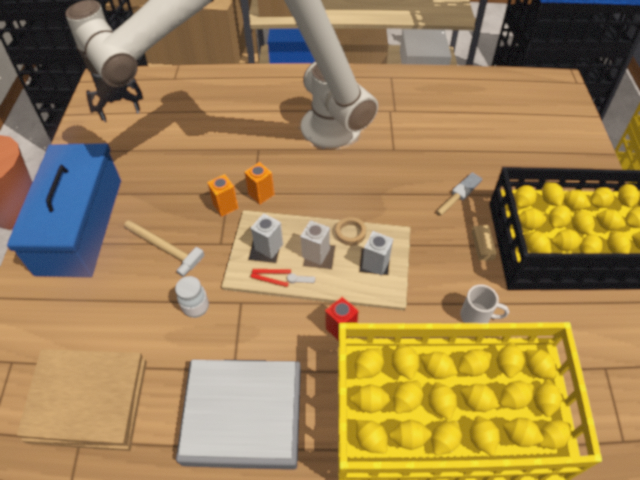

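View pics/side0.png

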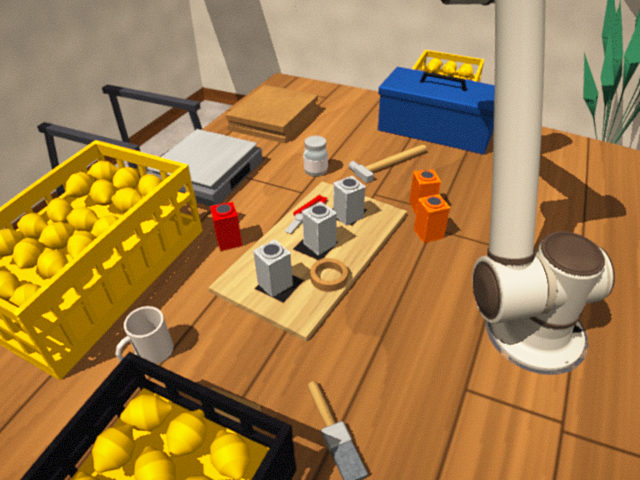

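The candidates in the scene view:
- **Grey tins on the board:** (377,250) is robot-left, (316,242) is middle and (266,235) is right. These are the ones I want.
- **Look-alikes to ignore:** orange at (222,195) and (259,182), red at (342,318).

Next I'll check this in a close crop and get rough positions.

```bash
cat > h.py <<'E'
from cell import *
import cv2,numpy as np
def ray(c,px,st=None):
    u=cv2.undistortPoints(np.array(px,float).reshape(-1,1,2),np.array(c["K"]),np.array(c["distortion"])).reshape(-1,2)
    d=np.c_[u,np.ones(len(u))]
    if "mount" in c:
        M=np.array(c["mount"]);R=np.array(st["orientation"])
        return R@M[:3,3]+st["ee_pos"],d@(R@M[:3,:3]).T
    R=np.array(c["R"]);return -R.T@np.array(c["t"]),d@R
def onplane(c,px,z,st=None):
    o,d=ray(c,px,st);return (o+d*((z-o[2])/d[:,2])[:,None])[:,:2]
E
python3 - <<'E'
from h import *
c=camera("scene");d=camera("side")
print("top z.122 scene",onplane(c,[(378,239),(316,230),(266,221)],.122))
print("side",onplane(d,[(272,250),(320,211),(349,184)],.122))
print("board",onplane(c,[(243,213),(411,227),(408,304),(224,291)],.018))
a=cv2.resize(c["frame"][195:305,220:420],None,fx=4,fy=4,interpolation=3)
cv2.imwrite("pics/crop1.png",a[:,:,::-1])
E
```

```text
top z.122 scene [[ 0.55127153  0.1199    ]
 [ 0.5239095  -0.0371897 ]
 [ 0.49548186 -0.16742821]]
side [[ 0.55635285  0.1220192 ]
 [ 0.52093189 -0.03716927]
 [ 0.50170313 -0.1623392 ]]
board [[ 0.38528551 -0.25155997]
 [ 0.4326521   0.2262144 ]
 [ 0.67990731  0.19856948]
 [ 0.64539233 -0.27590873]]
```

View pics/crop1.png

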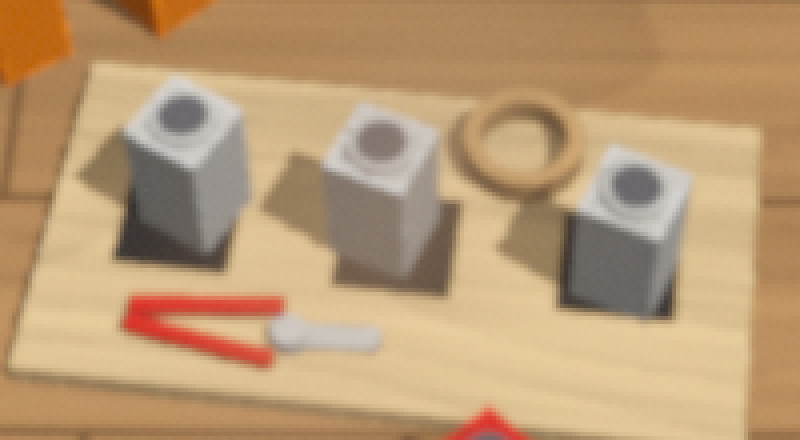

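The crop shows three grey tins with dark lids, at crop pixels (182,115), (381,142) and (636,186). The secateurs are below them and the tape lies between middle and left. The choice of tins is confirmed.

```bash
python3 - <<'E'
from h import *
c=camera("scene")
T={'L':[(572,205),(615,147),(691,178),(650,234)],'M':[(325,163),(360,104),(440,133),(403,187)],'R':[(125,130),(180,77),(243,115),(197,167)]}
for k,p in T.items():
    w=onplane(c,np.array(p)/4+[220-.375,195-.375],.116)
    e=np.roll(w,-1,0)-w
    a=np.degrees(np.arctan2(e[:,1],e[:,0]))
    print(k,w.mean(0).round(4),'edges',np.linalg.norm(e,axis=1).round(3),'yaw mod 90',(a%90).round(1))
print('tape',onplane(c,np.array([[522,135]])/4+[220,195],.03))
b=onplane(c,[(243,211.5),(410,227),(406,303.5),(222.5,288.5)],.018);print(b,b.mean(0),np.degrees(np.arctan2(*(b[1]-b[0])[::1])))
E
```

```text
L [0.5572 0.1191] edges [0.054 0.053 0.052 0.053] yaw mod 90 [57.7 62.8 56.9 65.5]
M [ 0.5233 -0.0396] edges [0.052 0.057 0.049 0.053] yaw mod 90 [66.3 65.9 61.7 69.7]
R [ 0.5043 -0.1669] edges [0.055 0.054 0.05  0.057] yaw mod 90 [53.7 54.1 57.4 58.9]
tape [[0.44928479 0.05529227]]
[[ 0.37974343 -0.2521163 ]
 [ 0.4326759   0.22338621]
 [ 0.6784599   0.19355081]
 [ 0.6378842  -0.28073354]] [ 0.53219086 -0.0289782 ] 6.3519577916502215
```

```bash
python3 -m jog '0 0 0 0.125;0 0 0 0.125;0 0 0 0.125;0 0 0 0.125;0 0 0 0.125;0 0 0 0.125;0 0 0 0.125;0 0 0.02 0' 1; python3 -m jog '0 0 .04 0;0 0 .04 0;0 0 .04 0;0 0 .04 0;0 0 .04 0;0 0 .04 0;0 0 .04 0;0 0 .04 0'; python3 -m jog '0 0.005 .04 0;0 0.005 .04 0;0 0.005 .04 0;0 0.005 .04 0;0 0.005 .04 0;0 0.005 .04 0;0 0.005 .04 0;0 0.005 .04 0'
```

```text
time: 0.97
ee_pos: [0.2283, -0.5687, 0.2543]
orientation: [[-0.002, -0.863, 0.505], [0.002, 0.505, 0.863], [-1.0, 0.002, 0.001]]
contact_force: [1.3, 1.0, 0.3]
finger_gap: 0.0856
time: 1.63
ee_pos: [0.3936, -0.2858, 0.2531]
orientation: [[-0.001, -0.857, 0.516], [0.002, 0.516, 0.857], [-1.0, 0.002, 0.001]]
contact_force: [0.2, -0.2, 0.6]
finger_gap: 0.0856
time: 2.3
ee_pos: [0.5259, 0.0204, 0.2565]
orientation: [[0.005, -0.858, 0.514], [0.002, 0.514, 0.858], [-1.0, -0.003, 0.004]]
contact_force: [-0.4, -1.5, 1.6]
finger_gap: 0.0853
```

```bash
python3 -m jog '0 .008 .034 0;0 .008 .034 0;0 .008 .034 0;0 0 0 0;0 0 0 0;0 0 0 0'; cat > w.py <<'E'
from h import *
import sys
st=get_state();c=camera("wrist")
f=c["frame"];cv2.imwrite(f"pics/{sys.argv[1]}.png",f[:,:,::-1])
np.savez(f"pics/{sys.argv[1]}.npz",p=st["ee_pos"],R=st["orientation"])
print(np.round(st["ee_pos"],4).tolist(),np.round(st["contact_force"],2))
E
python3 w.py wL
```

```text
time: 2.8
ee_pos: [0.5608, 0.134, 0.2559]
orientation: [[0.006, -0.863, 0.505], [0.003, 0.505, 0.863], [-1.0, -0.004, 0.006]]
contact_force: [-0.2, 0.4, 0.2]
finger_gap: 0.0853
[0.5608, 0.134, 0.2559] [-0.25  0.41  0.25]
```

View pics/wL.png

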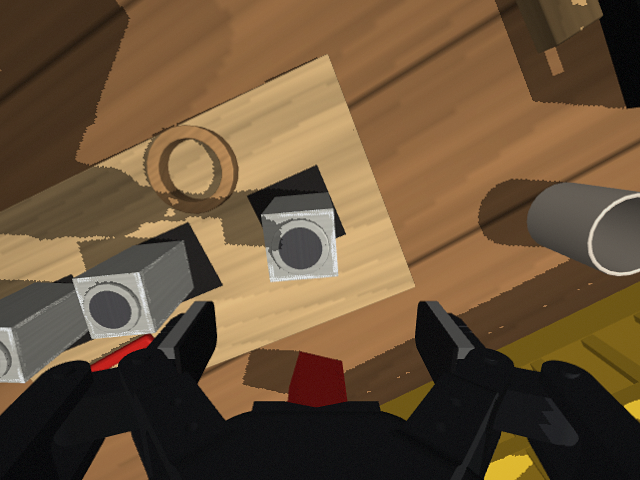

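The wrist view shows the left tin's lid at about (301,247) with top corners near (263,214), (333,209), (338,277) and (271,281). The middle tin's lid is at (110,309), and the tape is at (191,170).

```bash
cat >> h.py <<'E'
def tin(name,crn,lid):
    c=camera("wrist");z=np.load(f"pics/{name}.npz");st=dict(ee_pos=z["p"],orientation=z["R"])
    g=cv2.cvtColor(cv2.imread(f"pics/{name}.png"),6)
    p=cv2.cornerSubPix(g,np.array(crn,np.float32).reshape(-1,1,2),(4,4),(-1,-1),(3,30,.01)).reshape(-1,2)
    w=onplane(c,p,.116,st);l=onplane(c,[lid],.122,st)[0]
    e=np.roll(w,-1,0)-w;a=np.degrees(np.arctan2(e[:,1],e[:,0]))%90
    now=get_state();R=np.array(now["orientation"]);zy=np.degrees(np.arctan2(R[1,2],R[0,2]))
    print(p.round(1).tolist(),"ctr",w.mean(0).round(4),"lid",l.round(4),"edges",np.linalg.norm(e,axis=1).round(3),"yaw",a.round(1),"tool z yaw",zy.round(1))
    d=np.r_[w.mean(0)-now["ee_pos"][:2],0];print("tool y,z shift",(R.T@d)[1:].round(4))
E
python3 -c "
from h import *
tin('wL',[(263,214),(333,209),(338,277),(271,281)],(301,247))
tin('wL',[(74,279),(144,274),(155,331),(89,338)],(110,309))"
```

```text
[[259.1000061035156, 216.0], [333.8999938964844, 207.6999969482422], [338.0, 277.0], [269.29998779296875, 278.70001220703125]] ctr [0.5592 0.1221] lid [0.559  0.1233] edges [0.058 0.057 0.056 0.052] yaw [66.  63.9 61.  66.1] tool z yaw 59.6
tool y,z shift [-0.0043 -0.0101]
[[72.69999694824219, 276.29998779296875], [144.0, 274.0], [155.0, 331.0], [92.0, 339.0]] ctr [ 0.526 -0.038] lid [ 0.5251 -0.0393] edges [0.059 0.052 0.056 0.058] yaw [61.5 61.8 67.6 64.5] tool z yaw 59.5
tool y,z shift [-0.0567 -0.1646]
```

```bash
python3 -m jog '0 -.004 -.0095 -.08;0 0 0 0;0 0 0 0'; python3 -m jog '.03 0 0 0;.03 0 0 0;.03 0 0 0;.02 0 0 0;0 0 0 0;0 0 0 0'; python3 w.py wL2
```

```text
time: 3.2
ee_pos: [0.5587, 0.1193, 0.257]
orientation: [[0.007, -0.898, 0.439], [0.003, 0.439, 0.898], [-1.0, -0.005, 0.006]]
contact_force: [0.0, 0.2, 0.9]
finger_gap: 0.0855
time: 3.7
ee_pos: [0.5624, 0.1176, 0.1482]
orientation: [[0.018, -0.891, 0.453], [0.007, 0.453, 0.892], [-1.0, -0.013, 0.014]]
contact_force: [-0.1, 0.5, 0.9]
finger_gap: 0.0855
[0.5624, 0.1176, 0.1482] [-0.08  0.5   0.87]
```

```bash
python3 -m jog '0 .005 .003 0;.02 0 0 0;.02 0 0 0;.018 0 0 0;0 0 0 0;0 0 0 0'; python3 -c "
from h import *
c=camera('side')
cv2.imwrite('pics/sL.png',cv2.resize(c['frame'][130:330,180:430],None,fx=3,fy=3)[:,:,::-1])"
```

```text
time: 4.25
ee_pos: [0.5668, 0.1276, 0.1006]
orientation: [[0.039, -0.891, 0.453], [0.017, 0.454, 0.891], [-0.999, -0.028, 0.033]]
contact_force: [1.2, -0.3, -0.2]
finger_gap: 0.0853
```

View pics/sL.png

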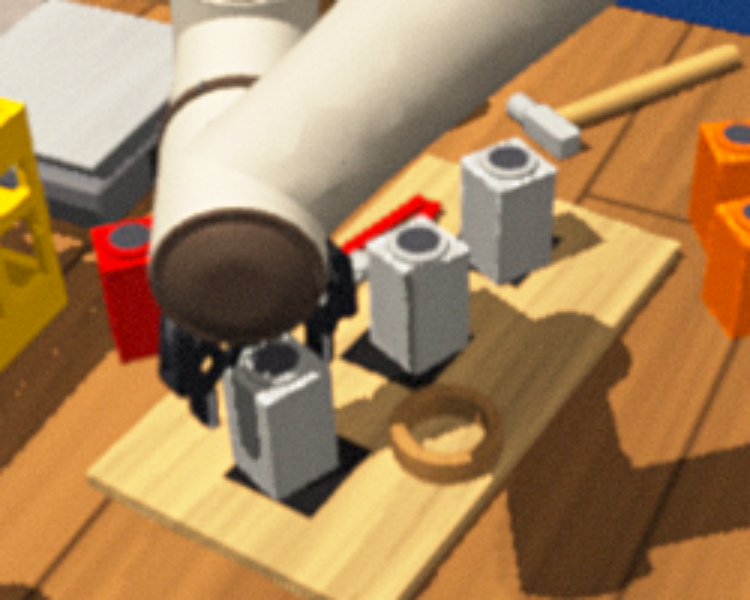

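The crop shows the fingers at (190,380) and (335,290) either side of the left tin, with its lid at (277,358). The tool looks slightly too far from the robot and is tilting, so I'll check the joints.

```bash
python3 -c "
from h import *
s=get_state();print(np.round(s['q'],3),np.round(s['ee_pos'],4),np.round(s['effort'],1),s['joint_velocities'])
c=camera('side');R=np.array(c['R']);
for X in ([.559,.1227,.122],s['ee_pos'],np.array(s['ee_pos'])+.025*np.array(s['orientation'])[:,0]):
    print(cv2.projectPoints(np.array([X]),cv2.Rodrigues(R)[0],np.array(c['t']),np.array(c['K']),np.array(c['distortion']))[0].ravel())
"
```

```text
[ 0.502  0.451 -0.329  0.006 -0.748 -2.549] [0.5667 0.1276 0.1006] [  0.  -38.   14.5   3.3   0.1  -0. ] [-0.00322626 -0.00724062  0.0031807  -0.00390808  0.00130817  0.00492524]
[270.72250227 249.84331556]
[267.13626486 257.74392156]
[267.58053154 266.22926503]
```

```bash
python3 -m jog '0 -.005 -.008 0;0 0 0 0;.007 0 0 0;.007 0 0 0;0 0 0 0;0 0 0 0'; python3 -c "
from h import *
s=get_state();R=np.array(s['orientation']);g=np.array(s['ee_pos'])+.01*R[:,0];print(g,R.T@(np.array([.559,.1227,g[2]])-g))"
```

```text
time: 4.85
ee_pos: [0.5706, 0.1181, 0.0906]
orientation: [[0.048, -0.89, 0.453], [0.021, 0.455, 0.89], [-0.999, -0.033, 0.04]]
contact_force: [0.0, 0.4, 0.0]
finger_gap: 0.085
[0.57110924 0.1183516  0.08056385] [-0.00049013  0.01275469 -0.00161865]
```

```bash
python3 -m jog '0 .006 -.001 0;0 .006 0 0;0 0 0 0;0 0 0 0'; python3 -m jog '0 0 0 0;0 0 0 0;0 0 0 0;0 0 0 0;0 0 0 0;0 0 0 0' 0.3;  python3 w.py wL3
```

```text
time: 5.18
ee_pos: [0.5579, 0.1231, 0.0894]
orientation: [[0.046, -0.89, 0.453], [0.02, 0.455, 0.89], [-0.999, -0.032, 0.039]]
contact_force: [-0.1, 0.3, -0.1]
finger_gap: 0.0855
time: 5.68
ee_pos: [0.5578, 0.1233, 0.0904]
orientation: [[0.046, -0.891, 0.452], [0.019, 0.453, 0.891], [-0.999, -0.033, 0.038]]
contact_force: [-1.1, -0.2, 0.8]
finger_gap: 0.0555
[0.5578, 0.1233, 0.0904] [-1.15 -0.19  0.82]
```

```bash
python3 -m jog '-.015 0 0 0;-.015 0 0 0;-.015 0 0 0;0 0 0 0;0 0 0 0;0 0 0 0;0 0 0 0;0 0 0 0' 0;  python3 -m jog '0 0 0 0;0 0 0 0';python3 -c "
from h import *
s=get_state();print(s['contact_force'],s['ft_torque'],s['effort'])"
```

```text
time: 6.4
ee_pos: [0.5516, 0.1208, 0.1296]
orientation: [[0.034, -0.89, 0.456], [0.016, 0.456, 0.89], [-0.999, -0.023, 0.029]]
contact_force: [-0.2, 0.7, -2.7]
finger_gap: 0.0554
time: 6.57
ee_pos: [0.5508, 0.1205, 0.1279]
orientation: [[0.031, -0.889, 0.456], [0.014, 0.457, 0.89], [-0.999, -0.021, 0.027]]
contact_force: [-0.1, 0.4, -2.8]
finger_gap: 0.0556
[-0.08318028  0.42085622 -2.78582197] [-0.00029266  0.10628599 -0.02297069] [-1.91233339e-03 -3.74268544e+01  1.59717143e+01  3.65337968e+00
  9.08289291e-02  1.22107836e-04]
```

```bash
python3 -m jog '.012 -.002 .003 0;.012 0 0 0;.008 0 0 0;0 0 0 0;0 0 0 0;0 0 0 0'
```

```text
time: 7.07
ee_pos: [0.5553, 0.1229, 0.091]
orientation: [[0.028, -0.89, 0.456], [0.013, 0.456, 0.89], [-1.0, -0.019, 0.025]]
contact_force: [0.5, -0.5, -1.2]
finger_gap: 0.0559
```

```bash
python3 -m jog '.002 0 0 0;0 0 0 0;0 0 0 0'; python3 -m jog '0 0 0 0;0 0 0 0;0 0 0 0;0 0 0 0;0 0 0 0;0 0 0 0' 1; python3 w.py wL4
```

```text
time: 7.32
ee_pos: [0.5565, 0.1235, 0.092]
orientation: [[0.032, -0.89, 0.455], [0.014, 0.455, 0.89], [-0.999, -0.022, 0.027]]
contact_force: [0.4, -0.8, -2.5]
finger_gap: 0.0557
time: 7.82
ee_pos: [0.559, 0.1244, 0.0948]
orientation: [[0.039, -0.89, 0.454], [0.017, 0.454, 0.891], [-0.999, -0.027, 0.032]]
contact_force: [0.3, -0.4, -0.7]
finger_gap: 0.0854
[0.559, 0.1244, 0.0948] [ 0.33 -0.37 -0.66]
```

```bash
python3 -m jog '-.027 0 0 0;-.027 0 0 0;-.027 0 0 0;-.027 0 0 0;-.027 0 0 0;-.027 0 0 0;0 0 0 0;0 0 0 0'; python3 -m jog '0 -.011 -.04 0;0 -.011 -.04 0;0 -.011 -.04 0;0 -.011 -.04 0;0 0 0 0;0 0 0 0;0 0 0 0'; python3 w.py wM
```

```text
time: 8.53
ee_pos: [0.5516, 0.1208, 0.2623]
orientation: [[0.033, -0.89, 0.454], [0.014, 0.455, 0.89], [-0.999, -0.024, 0.027]]
contact_force: [-0.2, -0.2, -0.5]
finger_gap: 0.0855
time: 9.12
ee_pos: [0.5159, -0.0464, 0.2544]
orientation: [[0.029, -0.892, 0.452], [0.014, 0.452, 0.892], [-0.999, -0.02, 0.025]]
contact_force: [1.0, -0.4, 0.5]
finger_gap: 0.0855
[0.5159, -0.0464, 0.2544] [ 0.98 -0.38  0.51]
```

View pics/wM.png

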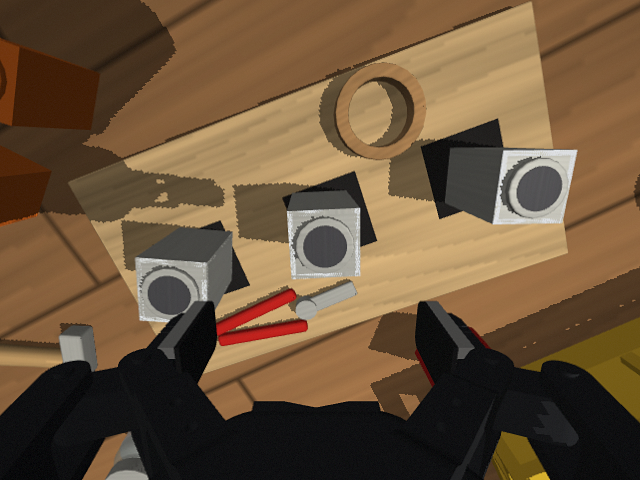

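The left tin is back upright on its pad, lid at (538,188). The middle tin's lid is at (324,246) with corners (289,209), (360,206), (361,275) and (293,278). The right tin's lid is at (169,291).

```bash
python3 -c "
from h import *
tin('wM',[(289,209),(360,206),(361,275),(293,278)],(324,245.5))
tin('wM',[(137,259),(206,263),(208,316),(140,320)],(169.5,291.5))
tin('wM',[(502,149),(577,150),(566,223),(494,223)],(538,188))"
```

```text
[[286.5, 210.5], [359.79998779296875, 207.5], [361.0, 275.0], [293.70001220703125, 276.5]] ctr [ 0.5251 -0.0381] lid [ 0.5244 -0.0393] edges [0.056 0.056 0.055 0.055] yaw [65.2 66.4 64.  67.8] tool z yaw 63.2
tool y,z shift [-0.0046  0.0105]
[[135.1999969482422, 256.79998779296875], [206.0, 262.1000061035156], [208.0, 316.0], [139.39999389648438, 319.79998779296875]] ctr [ 0.5031 -0.1666] lid [ 0.5023 -0.1659] edges [0.055 0.048 0.058 0.056] yaw [58.1 59.7 66.  57.7] tool z yaw 63.3
tool y,z shift [-0.0426 -0.1146]
[[503.6000061035156, 149.1999969482422], [576.9000244140625, 149.39999389648438], [566.0, 223.0], [491.8999938964844, 223.5]] ctr [0.5586 0.1244] lid [0.5576 0.1233] edges [0.056 0.056 0.06  0.056] yaw [63.2 67.4 63.2 63.1] tool z yaw 63.3
tool y,z shift [0.0387 0.17  ]
```

```bash
cat > g.py <<'E'
from h import *
import sys
s=get_state();R=np.array(s['orientation']);g=np.array(s['ee_pos'])+.012*R[:,0]
print("tool shift y,z",(R.T@(np.array([float(sys.argv[1]),float(sys.argv[2]),g[2]])-g))[1:].round(4))
E
python3 -m jog '0 -.002 .009 -.04;.026 0 0 0;.026 0 0 0;.026 0 0 0;.026 0 0 0;0 0 0 0;0 0 0 0'; python3 g.py .525 -.0385
```

```text
time: 9.9
ee_pos: [0.5312, -0.0281, 0.1504]
orientation: [[0.039, -0.916, 0.399], [0.015, 0.399, 0.917], [-0.999, -0.03, 0.029]]
contact_force: [0.6, -0.8, 0.1]
finger_gap: 0.0852
tool shift y,z [ 0.0019 -0.0124]
```

```bash
python3 -m jog '0 .001 -.009 0;0 0 0 0;0 0 0 0'; python3 g.py .525 -.0385
```

```text
time: 10.15
ee_pos: [0.5283, -0.0351, 0.1532]
orientation: [[0.043, -0.917, 0.395], [0.015, 0.396, 0.918], [-0.999, -0.034, 0.031]]
contact_force: [-0.8, 0.1, 0.8]
finger_gap: 0.0853
tool shift y,z [ 0.0021 -0.0048]
```

```bash
python3 -m jog '.015 .003 -.005 0;.015 0 0 0;.015 0 0 0;.012 0 0 0;0 0 0 0;0 0 0 0'; python3 g.py .525 -.0385
```

```text
time: 10.65
ee_pos: [0.5324, -0.0376, 0.1045]
orientation: [[0.065, -0.917, 0.395], [0.018, 0.396, 0.918], [-0.998, -0.052, 0.043]]
contact_force: [1.3, 0.9, -0.1]
finger_gap: 0.0856
tool shift y,z [ 0.007  -0.0042]
```

```bash
python3 -m jog '0 .004 -.003 0;.008 .003 0 0;.006 0 0 0;0 0 0 0;0 0 0 0'; python3 g.py .525 -.0385
```

```text
time: 11.07
ee_pos: [0.5272, -0.0371, 0.0932]
orientation: [[0.073, -0.916, 0.394], [0.02, 0.396, 0.918], [-0.997, -0.059, 0.047]]
contact_force: [0.7, -0.5, -0.2]
finger_gap: 0.0855
tool shift y,z [ 0.0022 -0.0027]
```

```bash
python3 -m jog '0 0 -.001 0;0 0 0 0;0 0 0 0;0 0 0 0;0 0 0 0;0 0 0 0' 0; python3 -m jog '-.015 0 0 0;-.015 0 0 0;-.015 0 0 0;0 0 0 0;0 0 0 0;0 0 0 0;0 0 0 0;0 0 0 0' ;  python3 -m jog '0 0 0 0;0 0 0 0';python3 -c "
from h import *
s=get_state();print(s['contact_force'],s['ft_torque'],s['effort'])"
```

```text
time: 11.57
ee_pos: [0.5267, -0.0387, 0.094]
orientation: [[0.072, -0.917, 0.393], [0.019, 0.395, 0.918], [-0.997, -0.059, 0.046]]
contact_force: [-0.1, 0.4, 0.9]
finger_gap: 0.0558
time: 12.23
ee_pos: [0.5136, -0.0398, 0.1281]
orientation: [[0.045, -0.915, 0.4], [0.019, 0.401, 0.916], [-0.999, -0.034, 0.036]]
contact_force: [0.2, -0.5, -7.2]
finger_gap: 0.0556
time: 12.4
ee_pos: [0.5126, -0.0399, 0.1263]
orientation: [[0.042, -0.915, 0.401], [0.018, 0.402, 0.916], [-0.999, -0.031, 0.034]]
contact_force: [0.3, 0.3, -6.4]
finger_gap: 0.0556
[ 0.28466215  0.27328851 -6.35753331] [-0.03716705  0.22900204 -0.00300636] [ 2.16455534e-03 -3.48665607e+01  1.65066469e+01  3.92295107e+00
  1.54886409e-01 -4.24313384e-04]
```

```bash
python3 -m jog '.009 -.006 .002 0;.009 -.002 .001 0;.005 0 0 0;0 0 0 0;0 0 0 0;0 0 0 0'
```

```text
time: 12.9
ee_pos: [0.5231, -0.04, 0.0993]
orientation: [[0.039, -0.915, 0.401], [0.018, 0.402, 0.916], [-0.999, -0.029, 0.032]]
contact_force: [-0.3, 0.2, -6.5]
finger_gap: 0.0554
```

```bash
python3 -m jog '.003 -.002 0 0;0.001 0 0 0;0 0 0 0;0 0 0 0'
```

```text
time: 13.23
ee_pos: [0.5257, -0.0407, 0.0956]
orientation: [[0.04, -0.915, 0.401], [0.018, 0.402, 0.916], [-0.999, -0.03, 0.033]]
contact_force: [0.6, 0.0, -5.8]
finger_gap: 0.0559
```

```bash
python3 -m jog '.002 0 0 0;0 0 0 0;0 0 0 0'; python3 -m jog '.001 0 0 0;0 0 0 0;0 0 0 0'
```

```text
time: 13.48
ee_pos: [0.5265, -0.0406, 0.0951]
orientation: [[0.043, -0.915, 0.4], [0.018, 0.401, 0.916], [-0.999, -0.032, 0.034]]
contact_force: [0.8, -0.0, -6.8]
finger_gap: 0.0558
time: 13.73
ee_pos: [0.5267, -0.0406, 0.0946]
orientation: [[0.044, -0.915, 0.4], [0.018, 0.401, 0.916], [-0.999, -0.033, 0.035]]
contact_force: [-0.4, -1.1, -4.9]
finger_gap: 0.0558
```

Contact is beginning, so I'll press a little further and release.

```bash
python3 -m jog '.003 0 0 0;.002 0 0 0;0 0 0 0'; python3 -m jog '0 0 0 0;0 0 0 0;0 0 0 0;0 0 0 0;0 0 0 0;0 0 0 0' 1
```

```text
time: 13.98
ee_pos: [0.5271, -0.0406, 0.095]
orientation: [[0.045, -0.916, 0.398], [0.017, 0.399, 0.917], [-0.999, -0.035, 0.033]]
contact_force: [0.5, 0.7, -6.8]
finger_gap: 0.0553
time: 14.48
ee_pos: [0.5322, -0.0402, 0.098]
orientation: [[0.057, -0.917, 0.395], [0.017, 0.397, 0.918], [-0.998, -0.045, 0.038]]
contact_force: [0.0, -0.3, -0.3]
finger_gap: 0.0856
```

```bash
python3 -m jog '-.027 0 0 0;-.027 0 0 0;-.027 0 0 0;-.027 0 0 0;-.027 0 0 0;-.027 0 0 0;0 0 0 0;0 0 0 0'; python3 -m jog '0 -.011 -.04 0;0 -.011 -.04 0;0 -.011 -.04 0;0 0 0 0.1;0 0 0 0;0 0 0 0;0 0 0 0'; python3 w.py wR
```

```text
time: 15.15
ee_pos: [0.5227, -0.0435, 0.2658]
orientation: [[0.053, -0.917, 0.396], [0.016, 0.397, 0.918], [-0.998, -0.043, 0.035]]
contact_force: [0.3, -0.2, -0.6]
finger_gap: 0.0853
time: 15.73
ee_pos: [0.5046, -0.17, 0.2579]
orientation: [[0.048, -0.876, 0.48], [0.017, 0.481, 0.876], [-0.999, -0.034, 0.038]]
contact_force: [-0.0, 0.4, -0.3]
finger_gap: 0.0855
[0.5046, -0.17, 0.2579] [-0.02  0.4  -0.28]
```

View pics/wR.png

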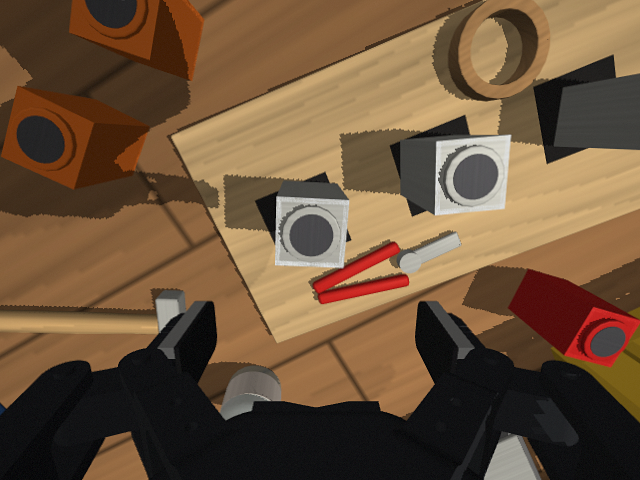

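The middle tin is standing again, lid at (475,176). The right tin's lid is at (312,234) with corners (277,197), (349,199), (345,269) and (275,264).

```bash
python3 -c "
from h import *
tin('wR',[(277,197),(349,199),(345,269),(275,264)],(312,234))
tin('wR',[(436,140),(511,135),(507,209),(434,215)],(475,176))"
```

```text
[[275.8999938964844, 195.5], [348.6000061035156, 199.5], [342.70001220703125, 267.5], [274.5, 264.5]] ctr [ 0.5044 -0.1679] lid [ 0.5041 -0.1667] edges [0.056 0.056 0.056 0.056] yaw [57.7 58.1 57.7 58.1] tool z yaw 61.3
tool y,z shift [0.0011 0.0012]
[[435.8999938964844, 140.6999969482422], [510.70001220703125, 134.3000030517578], [503.8999938964844, 208.39999389648438], [434.29998779296875, 214.60000610351562]] ctr [ 0.5248 -0.0385] lid [ 0.5244 -0.0384] edges [0.056 0.056 0.056 0.056] yaw [66.1 66.  66.  66.3] tool z yaw 61.3
tool y,z shift [0.0455 0.1242]
```

```bash
python3 -m jog '0 .005 0 .06;.026 .002 0 0;.026 .002 0 0;.026 0 0 0;.026 0 0 0;0 0 0 0;0 0 0 0'; python3 g.py .5043 -.1675
```

```text
time: 16.47
ee_pos: [0.5069, -0.1573, 0.1548]
orientation: [[0.059, -0.853, 0.519], [0.016, 0.521, 0.853], [-0.998, -0.042, 0.044]]
contact_force: [-0.1, -0.6, 1.3]
finger_gap: 0.0855
tool shift y,z [-0.0026 -0.0106]
```

```bash
python3 -m jog '0 0 -.008 0;0.015 0 0 0;0.015 0 0 0;0 0 0 0;0 0 0 0'; python3 g.py .5043 -.1675
```

```text
time: 16.88
ee_pos: [0.509, -0.1644, 0.1322]
orientation: [[0.073, -0.855, 0.513], [0.014, 0.516, 0.857], [-0.997, -0.055, 0.049]]
contact_force: [0.4, -0.7, 0.2]
finger_gap: 0.0853
tool shift y,z [ 0.0031 -0.0057]
```

```bash
python3 -m jog '0.012 0.003 -.004 0;0.012 0.002 0 0;0.014 0.002 0 0;0.008 0 0 0;0 0 0 0;0 0 0 0'; python3 g.py .5043 -.1675
```

```text
time: 17.38
ee_pos: [0.5109, -0.1653, 0.0955]
orientation: [[0.093, -0.855, 0.51], [0.011, 0.513, 0.858], [-0.996, -0.074, 0.057]]
contact_force: [0.6, 0.2, -0.2]
finger_gap: 0.0855
tool shift y,z [ 0.0054 -0.0059]
```

```bash
python3 -m jog '0 0.005 -.005 0;0 0 0 0;0 0 0 0'; python3 g.py .5043 -.1675;python3 -m jog '0 0 0 0;0 0 0 0;0 0 0 0;0 0 0 0;0 0 0 0;0 0 0 0' 0; python3 -m jog '-.015 0 0 0;-.015 0 0 0;-.015 0 0 0;0 0 0 0;0 0 0 0;0 0 0 0;0 0 0 0;0 0 0 0' ;  python3 -m jog '0 0 0 0;0 0 0 0'
```

```text
time: 17.63
ee_pos: [0.5051, -0.1675, 0.0976]
orientation: [[0.098, -0.855, 0.509], [0.01, 0.513, 0.859], [-0.995, -0.078, 0.059]]
contact_force: [-0.3, 0.1, -0.1]
finger_gap: 0.0851
tool shift y,z [ 0.0016 -0.0011]
time: 18.13
ee_pos: [0.5054, -0.168, 0.0996]
orientation: [[0.099, -0.855, 0.509], [0.01, 0.512, 0.859], [-0.995, -0.081, 0.059]]
contact_force: [0.4, 0.3, 0.9]
finger_gap: 0.056
time: 18.8
ee_pos: [0.4945, -0.1668, 0.1366]
orientation: [[0.08, -0.855, 0.513], [0.014, 0.515, 0.857], [-0.997, -0.061, 0.053]]
contact_force: [-0.3, -0.1, -3.8]
finger_gap: 0.0562
time: 18.97
ee_pos: [0.4936, -0.1667, 0.135]
orientation: [[0.077, -0.855, 0.513], [0.014, 0.516, 0.857], [-0.997, -0.058, 0.052]]
contact_force: [-0.3, 1.0, -3.8]
finger_gap: 0.0555
```

```bash
python3 -m jog '.011 -.005 .002 0;.011 -.002 .001 0;.006 0 0 0;0 0 0 0;0 0 0 0;0 0 0 0';python3 -m jog '.002 -.001 0 0;.001 0 0 0;0 0 0 0;0 0 0 0'
```

```text
time: 19.47
ee_pos: [0.5039, -0.1674, 0.1023]
orientation: [[0.073, -0.855, 0.514], [0.015, 0.516, 0.857], [-0.997, -0.055, 0.05]]
contact_force: [-0.3, -0.8, -3.9]
finger_gap: 0.0561
time: 19.8
ee_pos: [0.5057, -0.1681, 0.1006]
orientation: [[0.075, -0.855, 0.513], [0.014, 0.515, 0.857], [-0.997, -0.057, 0.051]]
contact_force: [0.4, -0.1, -3.2]
finger_gap: 0.0558
```

```bash
python3 -m jog '.003 0 0 0;.002 0 0 0;0 0 0 0'; python3 -m jog '0 0 0 0;0 0 0 0;0 0 0 0;0 0 0 0;0 0 0 0;0 0 0 0' 1;  python3 -m jog '-.027 0 0 0;-.027 0 0 0;-.027 0 0 0;-.027 0 0 0;-.027 0 0 0;-.02 0 0 0;0 0 0 0;0 0 0 0'; python3 g.py .5248 -.0385
```

```text
time: 20.05
ee_pos: [0.5067, -0.1683, 0.1008]
orientation: [[0.078, -0.856, 0.511], [0.013, 0.514, 0.858], [-0.997, -0.06, 0.051]]
contact_force: [0.7, -0.6, -3.6]
finger_gap: 0.0564
time: 20.55
ee_pos: [0.5102, -0.1687, 0.1033]
orientation: [[0.087, -0.856, 0.51], [0.011, 0.512, 0.859], [-0.996, -0.069, 0.054]]
contact_force: [-0.6, -0.3, 0.2]
finger_gap: 0.0858
time: 21.22
ee_pos: [0.4958, -0.1708, 0.2628]
orientation: [[0.082, -0.856, 0.51], [0.011, 0.513, 0.858], [-0.997, -0.065, 0.051]]
contact_force: [0.4, -1.1, -0.9]
finger_gap: 0.0852
tool shift y,z [0.0438 0.1278]
```

```bash
python3 -m jog '0 .013 .037 0;0 .013 .037 0;0 .013 .037 0;0 0 0 -0.11;0 0 0 0;0 0 0 0;0 0 0 0'; python3 g.py .5248 -.0385; python3 w.py wM2
```

```text
time: 21.8
ee_pos: [0.5179, -0.0523, 0.2591]
orientation: [[0.072, -0.905, 0.42], [0.01, 0.422, 0.907], [-0.997, -0.061, 0.039]]
contact_force: [-0.3, 0.0, -0.8]
finger_gap: 0.0855
tool shift y,z [0.0003 0.015 ]
[0.5179, -0.0523, 0.2591] [-0.28  0.02 -0.76]
```

View pics/wM2.png

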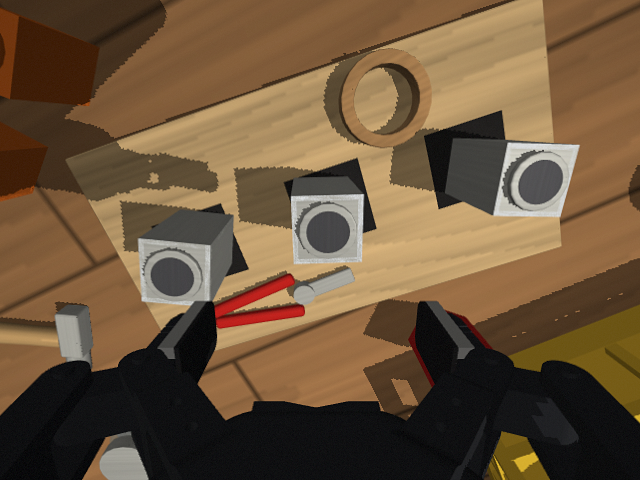

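All three tins are standing upright: right lid at (172,273), middle at (328,231), left at (540,181). The middle one is the heaviest (about 6.6 N against 2.8 and 3.8 N), so I'll grasp it again.

```bash
python3 -m jog '0 .002 .009 -.02;.026 .003 0 0;.026 .003 0 0;.026 0.002 0 0;.026 0 0 0;0 0 0 0;0 0 0 0'; python3 g.py .5248 -.0385
```

```text
time: 22.43
ee_pos: [0.5224, -0.0419, 0.1538]
orientation: [[0.078, -0.909, 0.41], [0.009, 0.412, 0.911], [-0.997, -0.068, 0.041]]
contact_force: [-0.1, 0.1, 0.4]
finger_gap: 0.0855
tool shift y,z [0.     0.0036]
```

```bash
python3 -m jog '.014 .002 .003 0;.014 .002 0 0;.014 .002 0 0;.014 .002 0 0;.008 0 0 0;0 0 0 0;0 0 0 0'; python3 g.py .5248 -.0385
```

```text
time: 23.02
ee_pos: [0.5298, -0.0354, 0.0986]
orientation: [[0.098, -0.906, 0.411], [0.011, 0.414, 0.91], [-0.995, -0.085, 0.051]]
contact_force: [-0.2, 0.3, 0.2]
finger_gap: 0.0854
tool shift y,z [ 0.0043 -0.0055]
```

```bash
python3 -m jog '.003 0.005 -.005 0;0 0 0 0;0 0 0 0'; python3 g.py .5248 -.0385;python3 -m jog '0 0 0 0;0 0 0 0;0 0 0 0;0 0 0 0;0 0 0 0;0 0 0 0' 0; python3 -m jog '-.02 0 0 0;-.02 0 0 0;-.02 0 0 0;-.02 0 0 0;-.02 0 0 0;-.02 0 0 0;-.02 0 0 0;-.02 0 0 0' ;  python3 -m jog '-.02 0 0 0;-.01 0 0 0;0 0 0 0;0 0 0 0;0 0 0 0;0 0 0 0'; python3 -c "
from h import *
s=get_state();print(s['contact_force'],s['joint_velocities'])
c=camera('side');cv2.imwrite('pics/end.png',c['frame'][:,:,::-1])"
```

```text
time: 23.27
ee_pos: [0.525, -0.0379, 0.0978]
orientation: [[0.104, -0.906, 0.411], [0.012, 0.414, 0.91], [-0.995, -0.09, 0.054]]
contact_force: [-0.1, 0.5, 0.6]
finger_gap: 0.0854
tool shift y,z [ 0.001  -0.0012]
time: 23.77
ee_pos: [0.5251, -0.0386, 0.0998]
orientation: [[0.105, -0.906, 0.41], [0.011, 0.414, 0.91], [-0.994, -0.091, 0.054]]
contact_force: [0.2, -0.8, 0.1]
finger_gap: 0.0561
time: 24.43
ee_pos: [0.4944, -0.0407, 0.2449]
orientation: [[0.054, -0.905, 0.421], [0.011, 0.422, 0.906], [-0.998, -0.045, 0.033]]
contact_force: [0.7, 0.9, -6.5]
finger_gap: 0.0559
time: 24.93
ee_pos: [0.4869, -0.04, 0.2694]
orientation: [[0.039, -0.905, 0.424], [0.015, 0.425, 0.905], [-0.999, -0.029, 0.03]]
contact_force: [1.0, -1.1, -6.2]
finger_gap: 0.056
[ 0.97385065 -1.14298515 -6.205131  ] [-0.00153097  0.015349   -0.02792158 -0.01008993  0.00621166 -0.00167757]
```

View pics/end.png

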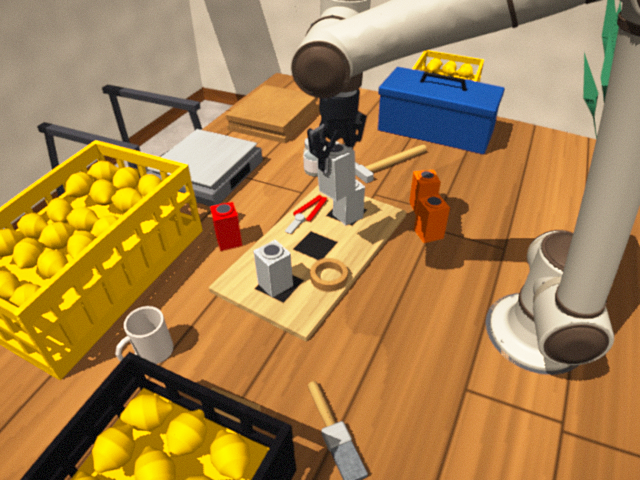

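The middle tin is held high at about (337,172), nearly upright. The left tin stands at (273,268) and the right one at (349,200), and the middle pad at (316,245) is empty. I'll let it settle and hand in.

```bash
python3 -m jog '-.004 0 0 0;0 0 0 0;0 0 0 0;0 0 0 0'; python3 -m jog '0 0 0 0'; python3 -c "
from h import *
s=get_state();print(s['ee_pos'],s['contact_force'],np.round(s['joint_velocities'],3),s['finger_gap'])
print(job_done())"
```

```text
time: 25.32
ee_pos: [0.4856, -0.0401, 0.2707]
orientation: [[0.033, -0.905, 0.425], [0.014, 0.425, 0.905], [-0.999, -0.023, 0.027]]
contact_force: [0.8, -0.4, -6.1]
finger_gap: 0.0558
time: 25.4
ee_pos: [0.4856, -0.0401, 0.2705]
orientation: [[0.032, -0.905, 0.425], [0.014, 0.425, 0.905], [-0.999, -0.023, 0.027]]
contact_force: [-0.0, -0.2, -6.6]
finger_gap: 0.0559
[ 0.4856373  -0.04010894  0.27052467] [-7.65255922e-05 -2.00990444e-01 -6.61728624e+00] [-0.001  0.001 -0.001 -0.001  0.001  0.002] 0.055924614336785625
the job is handed in; nothing more can be done
None
```

I lifted the left, middle and right tins in turn and stood each back on its own pad. The wrist force read about 2.8 N for the left tin, 6.5 N for the middle and 3.8 N for the right, so the middle tin is the full one. I picked it up again, and the job was handed in at 25.4 s with the tin still in the fingers.

**Last checks:**
- The middle tin was held about 17 cm above the board (worked out from the arm's rise, not measured directly), with the joints almost still, finger gap 55.9 mm and 6.6 N on the wrist.
- The side view showed the other two tins upright on their pads, and nothing else looked disturbed.

**What did not go perfectly:**
- The tool tilted by up to about 0.1 rad during descents. As a result the held tin leans an estimated 0.07 rad, within the 0.3 rad limit.
- Sideways moves often overshot and had to be corrected.
- In one correction on the left tin I used the wrong sign. I fixed it before closing the fingers.

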